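Close the screw tin with its double lid and take the outer lid off again

TASK

The double lid of the screw tin hangs by its knob in the fork of the hanger. Lift it up and off the fork, both lids together, lower it onto the open tin so that the inner lid seats fully in the mouth, and let go of the knob; then lift the outer lid alone by its collar, leaving the inner lid seated to keep the dust out of the screws. Finish while still holding the outer lid up in the gripper, roughly level and well clear above the inner lid's knob; do not drop the lids, and do not shift the tin or the things lying around.

Things in the scene. Friction and masses are not known exactly. Their poses are not given: they have to be found in the camera images.
- hanger: Fixed lid hanger: plywood foot 150 x 110 x 14 mm, thin steel post 76 mm behind the origin (own +x), and on the post a flat steel fork that points along own -x, open at that end. Origin: on the worktop, under the axis where the knob hangs; z up. Nothing on it is higher than 124 mm.
- fork_seat (a point): Point between the prongs on the axis where the knob hangs, level with the prongs' upper faces, 120 mm above the worktop; axes as the hanger's. Prongs: 5 mm thick, 8 mm wide, 18 mm free between them (own y -9 to +9), tips at own x -26 mm with lips 4 mm high; a stop bar 4 mm high stands behind the knob at x +20 mm.
- fork_mouth (a point): Point 105 mm out from fork_seat along the hanger's own -x, at the same height: drawn out to here the hanging lids are wholly clear of the prongs. To come off, the knob must rise more than 4 mm to pass the lips but less than 14 mm, when the outer lid's collar meets the prongs from below (9 mm is right), then go straight out.
- inner_lid: Loose round inner lid, dark steel, 0.2 kg. Origin: centre of its underside; z up. From below: spigot 76 mm diameter, 12 mm deep, lower 5 mm tapered; flange 95 mm diameter, 12 to 17 mm; neck 10 mm diameter to 54 mm; wooden knob 30 mm diameter, 54 to 78 mm. Knob hangs on the prongs, origin 66 mm above the worktop. Seated, its flange lies on the tin's rim, origin 63 mm above the tin's.
- knob (a point): Centre of the inner lid's wooden knob (30 mm diameter, 24 mm high), 66 mm above the inner lid's origin. Lifting by it brings the outer lid too.
- outer_lid: Loose round outer lid, aluminium, 105 mm diameter, 0.1 kg, lying on the inner lid's flange with 2.5 mm side play. Origin: centre of the skirt's lower edge; z up. Skirt 0 to 10 mm, flat top at 14 mm, 40 mm hole that passes the knob, round it a collar 48 mm outside diameter, 14 to 28 mm, to grip. Nested, its origin is 7 mm above the inner lid's and the collar ends 19 mm below the knob.
- tin: Loose round steel tin with a layer of screws in it, open at the top, 88 mm outside diameter, 75 mm high, mouth 82 mm diameter, free depth over 35 mm, about 1.2 kg. Origin: centre of its underside; z up.
- tape_measure: Bystander: yellow tape measure, 34 x 97 x 69 mm. Origin: centre of its underside.
- masking_tape: Bystander: cream roll of masking tape lying flat, 100 mm diameter, 25 mm high. Origin: centre of its underside.
- screw_box: Bystander: brown cardboard box, 71 x 110 x 46 mm. Origin: centre of its underside.
There are look-alikes about, which are no part of the job. Of the things that look like the outer_lid, the smaller one is meant. Leave any blue look-alike of the tin alone.

How it is judged:
By the outcome, as a careful person would: the job done as asked, in the order asked, and still so for the second after the job is handed in, while the arm keeps its last pose, push and grip.
It also fails if it takes over 58 s, if anything falls off the work surface, if the arm or the gripper's body presses on something with over 40 N, if the wrist force passes 120 N, or if a joint passes its speed limit or range.

ROBOT

A 6-joint arm with a two-finger parallel gripper is mounted at the origin on a cart in front of the work surface, level with it; the furniture and walls round the work are solid. World frame = base frame: x ahead of the robot, y to its left, z up, the work surface at z = 0. Lengths are in m, angles in degrees, forces in N, time in s.
With the tool pointing down it reaches from about 0.35 to 0.875 m from the base axis. Payload 4.2 kg.
Tool frame: the origin (TCP) lies on the centre line of the jaws, within the pads' length; the fingertips stand 25 mm ahead of it and the grasp point (between the pads) lies 6 mm ahead of it; z points along the fingers, y is the line along which they close (so a half turn about z gives the same grasp; the last joint's range is limited). The gripper opens to 87 mm and grips with 3 to 60 N. Pads are 19 mm wide; open, the fingers measure 117 mm over their backs; the gripper's body (75 mm by 190 mm) begins 51 mm behind the grasp point.
Start: joints at [79.561, 22.042, 0.453, 0, -68.411, -14.817], TCP at [0.267, 0.565, 0.248] pointing down, gripper open.
Joint ranges: [-179.83, 179.83], [-69.29, 118.12], [-61.27, 80.66], [-181.25, 117.63], [-171.15, -9.14], [-177.46, 177.46]. Speed limits (degrees/s): [159.86, 159.86, 180, 180, 180, 180].

INTERFACE

Orientations are given as a 3x3 rotation matrix whose columns are the frame's x, y, z axes.
In Python, from station import r gives the robot as it stands.
- The arm moves only by the tool move_arm, never from a script. Its argument "series" is a list of rows, each an object with "grip": the opening, from 0 (shut) to 1 (fully open); "xyz": the shift along the tool's x, y, z in mm, a list of three; "angular": the turn, a rotation vector about the tool's x, y, z in rad, a list of three. A call has 1 to 10 rows; each row is the pose to reach, as a shift and turn from the pose commanded when the call began, along the tool's axes at that moment; what a row does not reach only later rows make up. A row lasts 1/10 s, in which the tool goes at most 50 mm and 8.59 degrees, less where a joint would pass 70% of its speed; a pose out of reach is approached as far as the arm can. A call with a gripper value outside its range is refused whole. The fingers move at their own pace and stop on an object; the grip force is fixed at half the most. Time passes only in rows, so rows that repeat a pose let the fingers close. It gives the time, the measured TCP pose, the force, the opening and the grip force at its end, in the units of the state.
- r.sense(): the state, without advancing time (a new reading comes with each control period).
- r.capture(name): name is "scene" or "top" or "wrist"; returns a dict with "img" (420x560x3 uint8, red, green, blue), "camera_matrix" (3x3 intrinsics, pixels), "k1" (the pictures are not rectified: a ray, as slopes to the right and down, at radius r is drawn at 1 + k1 r^2 times it, then the intrinsics apply), "rvec" (rotation vector, rad) and "tvec" (3), from world to camera coordinates, as OpenCV has them; the wrist camera has in their place "hand_eye" (4x4, takes a point from camera to tool coordinates, whose origin is the TCP and whose axes are the flange's). Camera axes: x right, y down, z forward; pixel columns grow to the right and rows downward; lengths in m; the calibration is good to about 2 mm. A picture is of the moment at which its call begins: read the wrist's pose just before it. There is no depth.
- r.finish_job(): hands the job in; it is judged then, once.
The state is a dict: "time_s": time; "joints": joint angles; "joint_velocities": joint speeds; "effort": joint torques, N m; "tcp_pos": TCP position; "ee_rot": TCP orientation; "wrist_force": force on the tool from outside, world axes, zero at the start; "moment": the same for the moment, N m; "gripper_width": opening from 0.0 (shut) to 1.0 (fully open); "gripper_force": force on a finger pad.
Only numpy, scipy, OpenCV 4.12 (cv2) and the standard library are available. Lean on these libraries where they do the work, as an engineer would, in place of code of your own. Each camera call takes 0.05 s, during which the arm holds its last target. There are 200 camera calls.

## Working session

There is one attempt and no reset: what is moved stays moved. The work goes in short steps, Python scripts to look and compute and a tool call to move; the robot and the scene stay as the last step left them, time stands still between calls to the robot, and variables do not carry over. Pictures are saved under pics/ and viewed, at most 13 in all, crops included, and the job is handed in when it is done.

Besides the shell and the picture viewer there is one more tool, called after "Call:" as name(argument=value, ...), one argument or row to a line, values as JSON. move_arm: Moves the arm, as the interface text tells. Its arguments: {"type":"object","properties":{"series":{"type":"array"}},"required":["series"]}

```bash
mkdir -p pics; ls
cat > h.py <<'E'
import numpy as np, cv2, pickle
from station import r
def snap(n,f):
    s=r.sense(); c=r.capture(n); c['s']={k:s[k] for k in('tcp_pos','ee_rot','time_s')}
    cv2.imwrite(f'pics/{f}.png',cv2.cvtColor(np.asarray(c['img']),cv2.COLOR_RGB2BGR)); pickle.dump(c,open(f'pics/{f}.pkl','wb')); return c
def load(f): return pickle.load(open(f'pics/{f}.pkl','rb'))
def wc(c):
    if 'hand_eye' in c:
        T=np.eye(4);T[:3,:3]=np.array(c['s']['ee_rot']).reshape(3,3);T[:3,3]=c['s']['tcp_pos'];M=T@np.array(c['hand_eye']);return M[:3,:3],M[:3,3]
    R=cv2.Rodrigues(np.array(c['rvec'],float))[0];return R.T,-R.T@np.array(c['tvec'],float).ravel()
def ray(c,uv):
    K=np.array(c['camera_matrix']);D=np.array([c['k1'],0,0,0,0.])
    p=cv2.undistortPoints(np.array([[uv]],float),K,D).ravel();R,o=wc(c);d=R@np.r_[p,1];return o,d/np.linalg.norm(d)
def atz(c,uv,z): o,d=ray(c,uv);return o+d*(z-o[2])/d[2]
def tri(obs):
    A=np.zeros((3,3));b=np.zeros(3);P=[]
    for c,uv in obs:
        o,d=ray(c,uv);Q=np.eye(3)-np.outer(d,d);A+=Q;b+=Q@o;P.append((o,Q))
    x=np.linalg.solve(A,b);return x,[np.linalg.norm(Q@(x-o)) for o,Q in P]
def proj(c,X):
    R,o=wc(c);K=np.array(c['camera_matrix']);D=np.array([c['k1'],0,0,0,0.]);Rc=R.T
    return cv2.projectPoints(np.array(X,float).reshape(-1,1,3),cv2.Rodrigues(Rc)[0],-Rc@o,K,D)[0].reshape(-1,2)
E
python3 - <<'E'
from h import *
for n in('scene','top','wrist'): c=snap(n,n+'0');print(n,wc(c)[1])
s=r.sense();print(s['time_s'],s['ee_rot'],s['gripper_width'])
E
```

```text
pics
scene [0.34532015 0.42414071 0.73214287]
top [ 0.07973566 -0.15219259  1.48876388]
wrist [0.33285686 0.5343752  0.38410625]
0.15 [[ 9.04377602e-01 -4.26732732e-01 -5.73551585e-04]
 [-4.26733099e-01 -9.04376351e-01 -1.50926826e-03]
 [ 1.25347677e-04  1.60970185e-03 -9.99998697e-01]] 1.003297995820014
```

View pics/scene0.png

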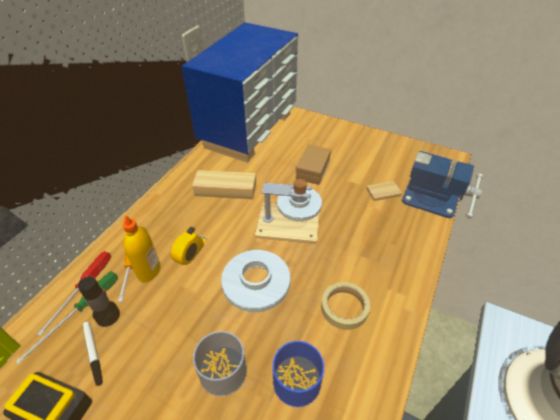

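View pics/top0.png

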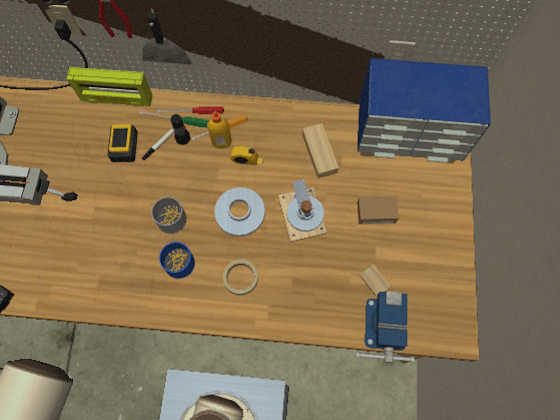

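The scene view shows the hung lids' knob at about (300,186), with the fork post at (267,205). The grey tin is at (220,362), the blue look-alike at (298,373) and the larger lid look-alike at (256,279). In the top view the knob is at (306,206), the grey tin at (169,214) and the post at (298,184).

Run:
```python
from h import *
s,t=load('scene0'),load('top0')
print('knob',tri([(s,(300,187)),(t,(306,207))]))
print('tin scene z.075',atz(s,(219,352),.075),'top',atz(t,(168,212),.075))
print('blue',atz(t,(176,258),.075),'decoy lid',atz(t,(240,211),.02))
print('post top',atz(t,(298,183),.12),atz(s,(266,190),.12))
print('tape',atz(t,(240,278),.025),'screwbox',atz(t,(378,208),.046),'tapemeas',atz(t,(244,155),.07), 'wood',atz(t,(318,150),.03))
# foot corners
for p in[(279,194),(313,186),(326,232),(292,240)]:print(atz(t,p,.014))
# enlarged crops
a=cv2.resize(cv2.imread('pics/top0.png')[140:280,140:340],None,fx=2,fy=2,interpolation=3)
b=cv2.resize(cv2.imread('pics/scene0.png')[160:260,240:350],None,fx=3.4,fy=3.4,interpolation=3)
w=cv2.imread('pics/wrist0.png')
H=340
im=np.zeros((600,800,3),np.uint8);im[:280,:400]=a;im[:340,400:774]=b;im[345:345+252,:336]=cv2.resize(w,(336,252))
im[345:345+250,400:700]=cv2.resize(cv2.imread('pics/scene0.png')[320:420,180:300],(300,250),interpolation=3)
cv2.imwrite('pics/m1.png',im)
```

```text
knob (array([ 0.59685236, -0.17635214,  0.12952699]), [np.float64(0.0008487293396594009), np.float64(0.0008487293396596349)])
tin scene z.075 [0.56925576 0.21374269 0.075     ] top [0.56753549 0.21222537 0.075     ]
blue [0.43619573 0.16781197 0.075     ] decoy lid [0.60908769 0.01491373 0.02      ]
post top [ 0.67119669 -0.14881098  0.12      ] [ 0.66516944 -0.14153894  0.12      ]
tape [ 0.40801317 -0.00937228  0.025     ] screwbox [ 0.64559506 -0.3861361   0.046     ] tapemeas [0.76845625 0.0183439  0.07      ] wood [ 0.82538229 -0.20090874  0.03      ]
[ 0.67599609 -0.09460894  0.014     ]
[ 0.71130318 -0.1944053   0.014     ]
[ 0.56929633 -0.24227355  0.014     ]
[ 0.53587919 -0.14547213  0.014     ]
```

View pics/m1.png

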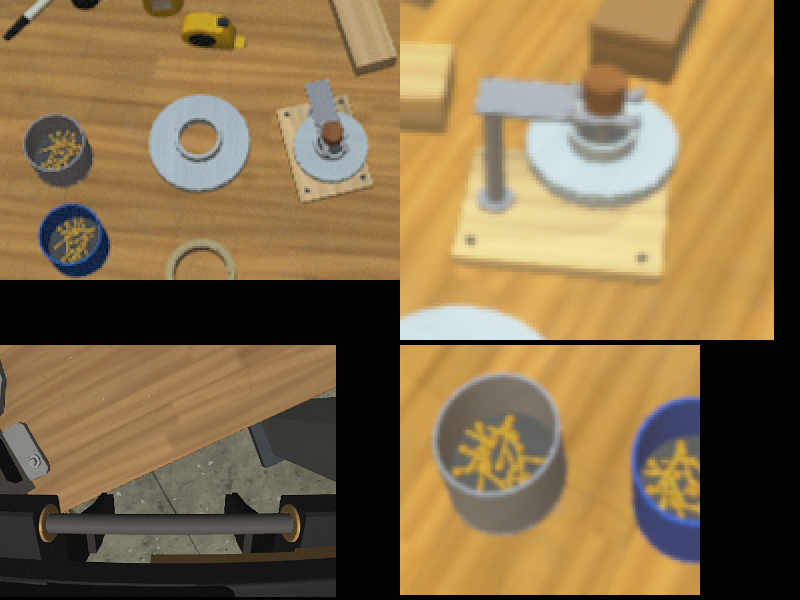

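The crops show the grey tin upright and open, and the lids hanging with the brown knob between the prongs. The hanger's own x points about 19° from world x. The approach comes next.

Call:
move_arm(
  series=[
    {"grip": 1,"xyz": [300,260,0],"angular": [0,0,-0.775]},
    {"grip": 1,"xyz": [300,260,0],"angular": [0,0,-0.775]},
    {"grip": 1,"xyz": [300,260,0],"angular": [0,0,-0.775]},
    {"grip": 1,"xyz": [300,260,0],"angular": [0,0,-0.775]},
    {"grip": 1,"xyz": [300,260,0],"angular": [0,0,-0.775]},
    {"grip": 1,"xyz": [300,260,0],"angular": [0,0,-0.775]},
    {"grip": 1,"xyz": [300,260,0],"angular": [0,0,-0.775]},
    {"grip": 1,"xyz": [300,260,0],"angular": [0,0,-0.775]},
    {"grip": 1,"xyz": [300,260,0],"angular": [0,0,-0.775]},
    {"grip": 1,"xyz": [300,260,0],"angular": [0,0,-0.775]},
  ],
)

```text
time_s: 1.15
tcp_pos: [0.4273, 0.201, 0.2474]
ee_rot: [[0.946, 0.325, -0.0], [0.325, -0.946, 0.0], [-0.0, -0.0, -1.0]]
wrist_force: [-0.1, 0.1, 1.3]
gripper_width: 0.999
gripper_force: 0.0
```

Call:
move_arm(
  series=[
    {"grip": 1,"xyz": [38,330,0],"angular": [0,0,0]},
    {"grip": 1,"xyz": [38,330,0],"angular": [0,0,0]},
    {"grip": 1,"xyz": [38,330,0],"angular": [0,0,0]},
    {"grip": 1,"xyz": [38,330,0],"angular": [0,0,0]},
    {"grip": 1,"xyz": [38,330,0],"angular": [0,0,0]},
    {"grip": 1,"xyz": [38,330,0],"angular": [0,0,0]},
    {"grip": 1,"xyz": [38,330,0],"angular": [0,0,0]},
    {"grip": 1,"xyz": [38,330,0],"angular": [0,0,0]},
    {"grip": 1,"xyz": [38,330,0],"angular": [0,0,0]},
    {"grip": 1,"xyz": [38,330,0],"angular": [0,0,0]},
  ],
)

```text
time_s: 2.15
tcp_pos: [0.571, -0.0955, 0.2474]
ee_rot: [[0.944, 0.33, -0.001], [0.33, -0.944, 0.0], [-0.0, -0.0, -1.0]]
wrist_force: [-0.4, 0.0, -0.4]
gripper_width: 1.003
gripper_force: 0.0
```

Run:
```python
from h import *
snap('wrist','w1')
```

Call:
move_arm(
  series=[
    {"grip": 1,"xyz": [-10,82,0],"angular": [0,0,0]},
    {"grip": 1,"xyz": [-10,82,0],"angular": [0,0,0]},
    {"grip": 1,"xyz": [-10,82,0],"angular": [0,0,0]},
    {"grip": 1,"xyz": [-10,82,0],"angular": [0,0,0]},
  ],
)

```text
time_s: 2.6
tcp_pos: [0.5885, -0.1771, 0.2475]
ee_rot: [[0.945, 0.328, -0.0], [0.328, -0.945, 0.0], [-0.0, -0.0, -1.0]]
wrist_force: [-0.4, -0.1, -0.6]
gripper_width: 1.003
gripper_force: 0.0
```

Run:
```python
from h import *
snap('wrist','w2')
a=cv2.imread('pics/w1.png');b=cv2.imread('pics/w2.png')
cv2.imwrite('pics/m2.png',np.hstack([a[:,80:480],b[:,80:480]]))
print(load('w1')['s'],load('w2')['s'],wc(load('w2')))
```

```text
{'tcp_pos': array([ 0.57103635, -0.09553107,  0.24736686]), 'ee_rot': array([[ 9.43946806e-01,  3.30097177e-01, -5.30352910e-04],
       [ 3.30097316e-01, -9.43946886e-01,  1.96931281e-04],
       [-4.35618518e-04, -3.60960725e-04, -9.99999840e-01]]), 'time_s': 2.15} {'tcp_pos': array([ 0.58846064, -0.17711095,  0.24750915]), 'ee_rot': array([[ 9.44534972e-01,  3.28410795e-01, -1.89962160e-04],
       [ 3.28410842e-01, -9.44534919e-01,  3.24799924e-04],
       [-7.27580922e-05, -3.69170520e-04, -9.99999929e-01]]), 'time_s': 2.6} (array([[ 0.32921945, -0.91152646, -0.24644281],
       [-0.94425242, -0.31742515, -0.08734212],
       [ 0.0013875 ,  0.26145894, -0.9652136 ]]), array([ 0.65769347, -0.15392308,  0.38502353]))
```

View pics/m2.png

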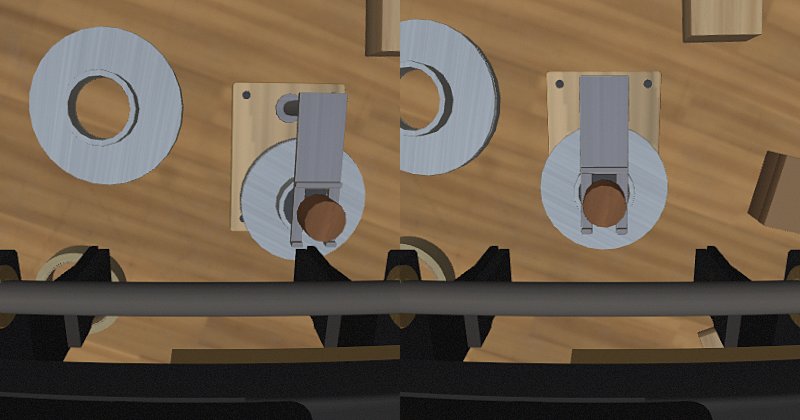

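In the wrist pictures the knob sits at about (402,218) in the first and (285,205) in the second. The fork runs straight up the second image, so the yaw is already nearly right. I'll fit the knob's top face and the fork axis.

```bash
python3 - <<'E'
from h import *
obs=[];
for f,(u,v) in(('w1',(402,218)),('w2',(285,205))):
    c=load(f);im=np.asarray(c['img']);h=cv2.cvtColor(im,cv2.COLOR_RGB2HSV).astype(int)
    y0,x0=v-40,u-40;p=h[y0:v+40,x0:u+40]
    m=((p[...,0]<14)&(p[...,1]>110)&(p[...,2]<175)).astype(np.uint8);n,l,st,ce=cv2.connectedComponentsWithStats(m);k=l[40,40];m=(l==k).astype(np.uint8)
    ys,xs=np.nonzero(m);print(f,st[k],'centroid',ce[k]+[x0,y0]);
    # brightness along vertical centre
    print(im[v-32:v+30:3,u].tolist())
    obs.append((c,ce[k]+[x0,y0]))
print('tri centroid',tri(obs))
# model prediction: silhouette of knob at hypothesised (x,y,z0) vs seen bbox; fit
from scipy.optimize import least_squares
th=np.linspace(0,2*np.pi,200)
def bb(c,X):
    P=np.vstack([np.c_[X[0]+.015*np.cos(th),X[1]+.015*np.sin(th),np.full(200,X[2]+d)] for d in(-.012,.012)]);q=proj(c,P);return np.r_[q.min(0),q.max(0)]
E
python3 - <<'E'
import sys;sys.path.insert(0,'.')
import os;os.chdir('.')
from h import *
c=load('w2')
# fork plate edges (crop->full): left edge x 580->260,right 628->308 near v~77 & 165 at z=.12
for p in[(260,77),(308,77),(260,166),(308,166)]:print(atz(c,p,.12))
a=cv2.imread('pics/w2.png')[60:260,190:390];cv2.imwrite('pics/m3.png',cv2.resize(a,(600,600),interpolation=2))
E
```

```text
w1 [  15   16   48   48 1669] centroid [400.88975434 217.46315159]
[[123, 128, 140], [65, 68, 70], [67, 71, 76], [57, 38, 27], [64, 42, 29], [69, 44, 30], [108, 77, 54], [111, 78, 57], [112, 80, 57], [110, 78, 57], [111, 78, 57], [109, 77, 55], [112, 80, 55], [114, 80, 57], [116, 82, 58], [116, 82, 57], [118, 83, 59], [120, 86, 61], [121, 83, 53], [157, 168, 180], [146, 154, 164]]
w2 [  18   15   43   47 1569] centroid [283.63097514 203.31230083]
[[135, 134, 138], [64, 66, 71], [62, 61, 64], [63, 42, 31], [63, 41, 27], [113, 80, 57], [114, 81, 58], [116, 81, 57], [116, 81, 57], [118, 83, 60], [119, 85, 60], [121, 86, 62], [119, 83, 58], [122, 87, 61], [122, 86, 59], [124, 88, 61], [118, 81, 58], [125, 88, 62], [130, 117, 106], [156, 165, 177], [152, 161, 172]]
tri centroid (array([ 0.59978098, -0.17557867,  0.13464403]), [np.float64(0.0001422499770252335), np.float64(0.00014224997702530032)])
[ 0.67442873 -0.13254164  0.12      ]
[ 0.68517613 -0.16332039  0.12      ]
[ 0.61660449 -0.1518817   0.12      ]
[ 0.62788764 -0.18425195  0.12      ]
```

View pics/m3.png

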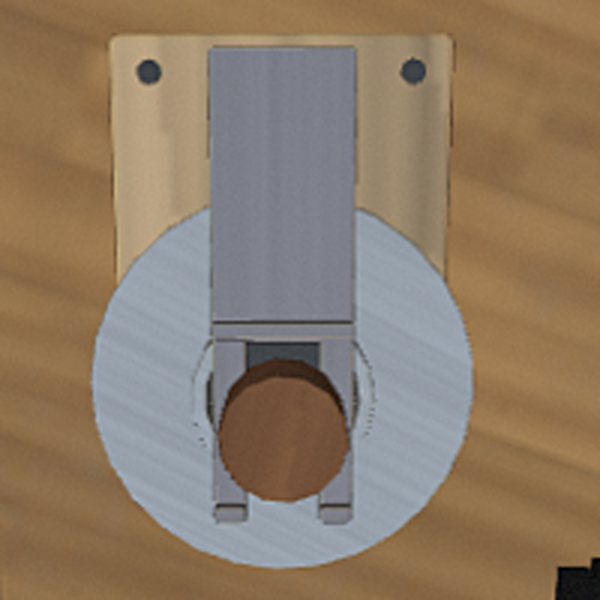

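The knob's top face spans 218 to 350 by 374 to 501 in the crop, which puts its centre at pixel (284.7,205.8). The fork axis is parallel to the image columns.

Run:
```python
from h import *
c=load('w2');X=atz(c,(284.7,205.8),.144);print(X)
s=r.sense();R=np.array(s['ee_rot']);print(R.T@(X-s['tcp_pos'])*1000)
t,sc=load('top0'),load('scene0')
# tin rim check: predicted rim ellipse at fitted pos vs. pictures
for n,c in(('top',t),('scene',sc)):
    th=np.linspace(0,6.283,100);q=proj(c,np.c_[.568+.044*np.cos(th),.213+.044*np.sin(th),np.full(100,.075)]);print(n,q.min(0),q.max(0))
```

```text
[ 0.60042874 -0.1760381   0.144     ]
[ 11.52906293   3.38945069 103.66070621]
top [152.24600095 197.4553122 ] [183.251327   226.50100357]
scene [194.11466689 328.27331302] [245.31284074 377.85922429]
```

Call:
move_arm(
  series=[
    {"grip": 1,"xyz": [11.5,3.4,25],"angular": [0,0,0]},
    {"grip": 1,"xyz": [11.5,3.4,50],"angular": [0,0,0]},
    {"grip": 1,"xyz": [11.5,3.4,75],"angular": [0,0,0]},
    {"grip": 1,"xyz": [11.5,3.4,90],"angular": [0,0,0]},
    {"grip": 1,"xyz": [11.5,3.4,99],"angular": [0,0,0]},
    {"grip": 1,"xyz": [11.5,3.4,99],"angular": [0,0,0]},
    {"grip": 1,"xyz": [11.5,3.4,99],"angular": [0,0,0]},
  ],
)

```text
time_s: 3.35
tcp_pos: [0.6012, -0.1767, 0.1496]
ee_rot: [[0.944, 0.329, 0.002], [0.329, -0.944, -0.0], [0.001, 0.001, -1.0]]
wrist_force: [0.6, 0.0, -1.2]
gripper_width: 1.003
gripper_force: 0.0
```

Run:
```python
from h import *
c=snap('wrist','w3')
cv2.imwrite('pics/m4.png',cv2.resize(cv2.imread('pics/w3.png'),(800,600)))
```

```text
(no output)
```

View pics/m4.png

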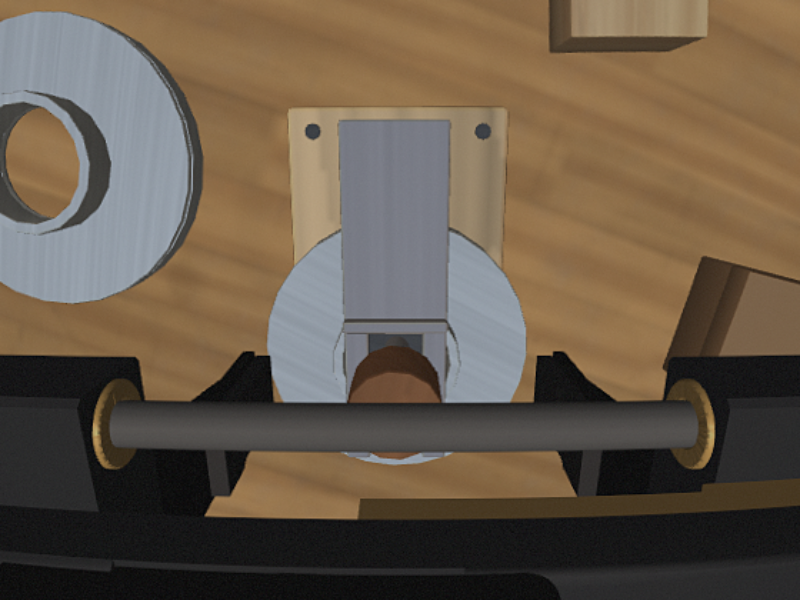

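The fingers' inner edges are at about u=270 and 537, midpoint 403. The knob's centre is near 394, so I shift about 2.5 mm towards −y of the tool, then close.

Call:
move_arm(
  series=[
    {"grip": 1,"xyz": [0,-2.5,0],"angular": [0,0,0]},
    {"grip": 0.2,"xyz": [0,-2.5,0],"angular": [0,0,0]},
    {"grip": 0.2,"xyz": [0,-2.5,0],"angular": [0,0,0]},
    {"grip": 0.2,"xyz": [0,-2.5,0],"angular": [0,0,0]},
    {"grip": 0.2,"xyz": [0,-2.5,0],"angular": [0,0,0]},
    {"grip": 0.2,"xyz": [0,-2.5,0],"angular": [0,0,0]},
    {"grip": 0.2,"xyz": [0,-2.5,0],"angular": [0,0,0]},
    {"grip": 0.2,"xyz": [0,-2.5,0],"angular": [0,0,0]},
    {"grip": 0.2,"xyz": [0,-2.5,0],"angular": [0,0,0]},
  ],
)

```text
time_s: 4.3
tcp_pos: [0.5998, -0.175, 0.1485]
ee_rot: [[0.945, 0.328, -0.0], [0.328, -0.945, 0.0], [-0.0, -0.0, -1.0]]
wrist_force: [-0.1, -0.5, 0.5]
gripper_width: 0.357
gripper_force: 0.1
```

Call:
move_arm(
  series=[
    {"grip": 0.0,"xyz": [0,0,0],"angular": [0,0,0]},
    {"grip": 0.0,"xyz": [0,0,0],"angular": [0,0,0]},
    {"grip": 0.0,"xyz": [0,0,0],"angular": [0,0,0]},
    {"grip": 0.0,"xyz": [0,0,0],"angular": [0,0,0]},
  ],
)

```text
time_s: 4.7
tcp_pos: [0.5998, -0.175, 0.1485]
ee_rot: [[0.945, 0.328, -0.0], [0.328, -0.945, 0.0], [-0.0, -0.0, -1.0]]
wrist_force: [-0.1, 1.4, -0.0]
gripper_width: 0.335
gripper_force: 30.0
```

Call:
move_arm(
  series=[
    {"grip": 0.0,"xyz": [0,0,-3],"angular": [0,0,0]},
    {"grip": 0.0,"xyz": [0,0,-6],"angular": [0,0,0]},
    {"grip": 0.0,"xyz": [0,0,-9],"angular": [0,0,0]},
    {"grip": 0.0,"xyz": [0,0,-9],"angular": [0,0,0]},
    {"grip": 0.0,"xyz": [0,0,-9],"angular": [0,0,0]},
  ],
)

```text
time_s: 5.2
tcp_pos: [0.5997, -0.175, 0.1575]
ee_rot: [[0.945, 0.328, -0.0], [0.328, -0.945, 0.0], [0.0, -0.0, -1.0]]
wrist_force: [1.1, 1.1, -3.5]
gripper_width: 0.335
gripper_force: 30.0
```

Run:
```python
from h import *
c=snap('wrist','w4')
a=cv2.imread('pics/w4.png')[200:340,180:380]
s=snap('scene','s4');b=cv2.imread('pics/s4.png')[150:260,240:350]
cv2.imwrite('pics/m5.png',np.hstack([cv2.resize(a,(400,280)),cv2.resize(b,(280,280),interpolation=2)]))
```

```text
(no output)
```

View pics/m5.png

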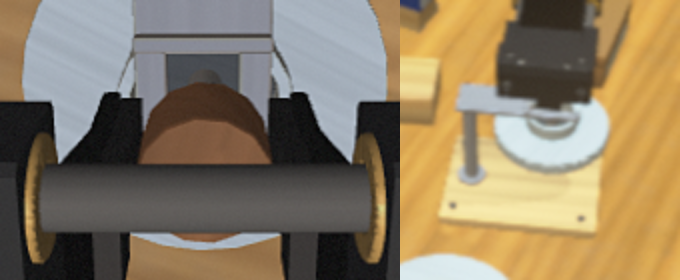

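The knob is held between the pads and the lids hang level under it (weight about 3 N). Next I draw them out along −x of the tool.

Call:
move_arm(
  series=[
    {"grip": 0.0,"xyz": [-10,0,0],"angular": [0,0,0]},
    {"grip": 0.0,"xyz": [-25,0,0],"angular": [0,0,0]},
    {"grip": 0.0,"xyz": [-40,0,0],"angular": [0,0,0]},
    {"grip": 0.0,"xyz": [-55,0,0],"angular": [0,0,0]},
    {"grip": 0.0,"xyz": [-70,0,0],"angular": [0,0,0]},
    {"grip": 0.0,"xyz": [-85,0,0],"angular": [0,0,0]},
    {"grip": 0.0,"xyz": [-100,0,0],"angular": [0,0,0]},
    {"grip": 0.0,"xyz": [-110,0,0],"angular": [0,0,0]},
    {"grip": 0.0,"xyz": [-110,0,0],"angular": [0,0,0]},
  ],
)

```text
time_s: 6.2
tcp_pos: [0.4944, -0.2115, 0.1577]
ee_rot: [[0.945, 0.327, -0.0], [0.327, -0.945, 0.0], [-0.0, -0.0, -1.0]]
wrist_force: [-0.5, 0.6, -4.0]
gripper_width: 0.334
gripper_force: 30.0
```

Run:
```python
from h import *
s=r.sense();print(s['tcp_pos'],s['wrist_force'])
# tin refine: rim ellipse fit, search centre to maximise edge strength along outer-rim and inner-rim projections
from scipy.ndimage import map_coordinates as mc
th=np.linspace(0,2*np.pi,240)
cs=[]
for n in('top0','scene0'):
    c=load(n);g=cv2.GaussianBlur(cv2.cvtColor(np.asarray(c['img']),cv2.COLOR_RGB2GRAY).astype(np.float32),(0,0),.8)
    cs.append((c,np.hypot(cv2.Sobel(g,5,1,0),cv2.Sobel(g,5,0,1))))
def sc(k,x,y,z=.075):
    c,G=cs[k];v=0
    for R in(.041,.044):
        q=proj(c,np.c_[x+R*np.cos(th),y+R*np.sin(th),np.full(240,z)]);v+=mc(G,[q[:,1],q[:,0]],order=1).mean()
    return v
for ks in([0],[1]):
    b=max((sum(sc(k,x,y) for k in ks),x,y) for x in np.arange(.556,.582,.001) for y in np.arange(.2,.226,.001));print(ks,b)
```

```text
[ 0.49439103 -0.21151312  0.15771185] [-0.50030004  0.62444109 -4.04324122]
[0] (np.float32(267.98233), np.float64(0.5690000000000001), np.float64(0.21600000000000003))
[1] (np.float32(206.11641), np.float64(0.5660000000000001), np.float64(0.21900000000000003))
```

Call:
move_arm(
  series=[
    {"grip": 0.0,"xyz": [0,0,-30],"angular": [0,0,0]},
    {"grip": 0.0,"xyz": [0,0,-65],"angular": [0,0,0]},
    {"grip": 0.0,"xyz": [0,-10,-95],"angular": [0,0,0]},
    {"grip": 0.0,"xyz": [12,-40,-100],"angular": [0,0,0]},
    {"grip": 0.0,"xyz": [24,-80,-100],"angular": [0,0,0]},
    {"grip": 0.0,"xyz": [36,-120,-100],"angular": [0,0,0]},
    {"grip": 0.0,"xyz": [48,-160,-100],"angular": [0,0,0]},
    {"grip": 0.0,"xyz": [60,-200,-100],"angular": [0,0,0]},
    {"grip": 0.0,"xyz": [72,-240,-100],"angular": [0,0,0]},
    {"grip": 0.0,"xyz": [80,-265,-100],"angular": [0,0,0]},
  ],
)

```text
time_s: 7.2
tcp_pos: [0.4847, 0.0684, 0.2579]
ee_rot: [[0.944, 0.33, 0.001], [0.33, -0.944, 0.001], [0.002, -0.0, -1.0]]
wrist_force: [0.6, -0.2, -2.6]
gripper_width: 0.338
gripper_force: 30.0
```

Call:
move_arm(
  series=[
    {"grip": 0.0,"xyz": [14,-40,0],"angular": [0,0,0]},
    {"grip": 0.0,"xyz": [20,-75,0],"angular": [0,0,0]},
    {"grip": 0.0,"xyz": [26,-100,0],"angular": [0,0,0]},
    {"grip": 0.0,"xyz": [28,-112,0],"angular": [0,0,0]},
    {"grip": 0.0,"xyz": [28,-112,0],"angular": [0,0,0]},
    {"grip": 0.0,"xyz": [28,-112,0],"angular": [0,0,0]},
  ],
)

```text
time_s: 7.8
tcp_pos: [0.4742, 0.1802, 0.2574]
ee_rot: [[0.945, 0.328, -0.0], [0.328, -0.945, -0.0], [-0.001, 0.0, -1.0]]
wrist_force: [-0.2, 0.2, -3.6]
gripper_width: 0.334
gripper_force: 30.0
```

Run:
```python
from h import *
c=snap('wrist','w5');print(c['s']['tcp_pos'])
```

```text
[0.47417547 0.18021847 0.25742934]
```

View pics/w5.png

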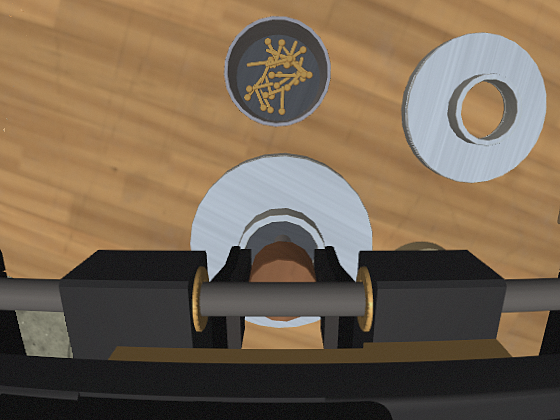

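The tin is fully visible with rim pixels u 223 to 329, v 16 to 126. The lid stack is level, with the knob at u about 282 between the pads. I'll fit the rim, using the knob seen by the same camera to cancel hand-eye bias.

```bash
cat > tin.py <<'E'
from h import *
from scipy.ndimage import map_coordinates as mc
from scipy.optimize import minimize
th=np.linspace(0,2*np.pi,360)
def fit(f,x0,z,R=(.044,)):
    c=load(f);g=cv2.GaussianBlur(cv2.cvtColor(np.asarray(c['img']),cv2.COLOR_RGB2GRAY).astype(np.float32),(0,0),1.2)
    G=np.hypot(cv2.Sobel(g,5,1,0),cv2.Sobel(g,5,0,1))
    def F(p):
        v=0
        for r_ in R:
            q=proj(c,np.c_[p[0]+r_*np.cos(th),p[1]+r_*np.sin(th),np.full(360,z)]);v-=mc(G,[q[:,1],q[:,0]],order=1).mean()
        return v
    best=min(((F((x0[0]+a,x0[1]+b)),x0[0]+a,x0[1]+b) for a in np.arange(-.01,.0101,.001) for b in np.arange(-.01,.0101,.001)))
    m=minimize(F,best[1:],method='Nelder-Mead',options=dict(initial_simplex=[best[1:],(best[1]+.001,best[2]),(best[1],best[2]+.001)]));return m.x,m.fun
E
python3 - <<'E'
from tin import *
for R in((.041,),(.044,),(.041,.044)):
  for z in(.072,.075,.078):print(R,z,fit('w5',(.568,.214),z,R))
c=load('w5');R,o=np.array(c['s']['ee_rot']),c['s']['tcp_pos']
x,_=fit('w5',(.568,.214),.075,(.041,.044));print('tool mm',R.T@(np.r_[x,.075]-o)*1e3)
# bias in y: knob edges 248,316 at v~270; project knob top rim centre
print('knob pred',proj(c,[o+R@[0,0,.0045]]),'w2 knob top by fit',fit('w2',(.6004,-.176),.144,(.015,)))
E
```

```text
(0.041,) 0.072 (array([0.57233747, 0.21740587]), np.float64(-177.35398864746094))
(0.041,) 0.075 (array([0.57206861, 0.21724263]), np.float64(-181.03126525878906))
(0.041,) 0.078 (array([0.57174344, 0.21706963]), np.float64(-161.64337158203125))
(0.044,) 0.072 (array([0.57304516, 0.21417427]), np.float64(-73.5793685913086))
(0.044,) 0.075 (array([0.5725373 , 0.21352596]), np.float64(-69.11605834960938))
(0.044,) 0.078 (array([0.57219602, 0.21296235]), np.float64(-65.07439422607422))
(0.041, 0.044) 0.072 (array([0.57232318, 0.2174123 ]), np.float64(-205.37196350097656))
(0.041, 0.044) 0.075 (array([0.57208887, 0.21724625]), np.float64(-208.73516845703125))
(0.041, 0.044) 0.078 (array([0.57179095, 0.2170755 ]), np.float64(-183.73609924316406))
tool mm [104.7375883   -2.90186384 182.37371498]
knob pred [[279.55309233 290.7381568 ]] w2 knob top by fit (array([ 0.60042478, -0.17562314]), np.float64(-101.18048858642578))
```

Call:
move_arm(
  series=[
    {"grip": 0.0,"xyz": [30,-2,0],"angular": [0,0,0]},
    {"grip": 0.0,"xyz": [65,-3,0],"angular": [0,0,0]},
    {"grip": 0.0,"xyz": [90,-4,15],"angular": [0,0,0]},
    {"grip": 0.0,"xyz": [104.3,-4,40],"angular": [0,0,0]},
    {"grip": 0.0,"xyz": [104.3,-4,65],"angular": [0,0,0]},
    {"grip": 0.0,"xyz": [104.3,-4,85],"angular": [0,0,0]},
    {"grip": 0.0,"xyz": [104.3,-4,95],"angular": [0,0,0]},
    {"grip": 0.0,"xyz": [104.3,-4,95],"angular": [0,0,0]},
    {"grip": 0.0,"xyz": [104.3,-4,95],"angular": [0,0,0]},
  ],
)

```text
time_s: 8.75
tcp_pos: [0.5722, 0.2182, 0.1636]
ee_rot: [[0.945, 0.328, 0.002], [0.328, -0.945, 0.001], [0.002, 0.0, -1.0]]
wrist_force: [-0.1, -0.3, -2.5]
gripper_width: 0.337
gripper_force: 30.0
```

Run:
```python
from h import *
snap('wrist','w6');snap('scene','s6')
a=cv2.imread('pics/w6.png')[60:340,140:420];b=cv2.imread('pics/s6.png')[280:420,150:290]
cv2.imwrite('pics/m6.png',np.hstack([cv2.resize(a,(400,400)),cv2.resize(b,(400,400),interpolation=2)]))
```

```text
(no output)
```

View pics/m6.png

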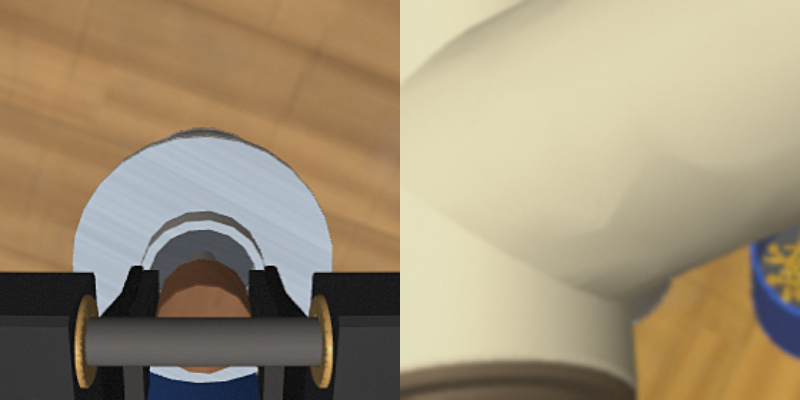

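The tin's edge peeks out behind the lid, centred close to the lid's axis (u about 206 vs 203), so the two are aligned within about 1 mm. Next is a slow descent.

Call:
move_arm(
  series=[
    {"grip": 0.0,"xyz": [0,0,2],"angular": [0,0,0]},
    {"grip": 0.0,"xyz": [0,0,4],"angular": [0,0,0]},
    {"grip": 0.0,"xyz": [0,0,6],"angular": [0,0,0]},
    {"grip": 0.0,"xyz": [0,0,8],"angular": [0,0,0]},
    {"grip": 0.0,"xyz": [0,0,10],"angular": [0,0,0]},
    {"grip": 0.0,"xyz": [0,0,10],"angular": [0,0,0]},
  ],
)

```text
time_s: 9.45
tcp_pos: [0.5712, 0.2184, 0.1521]
ee_rot: [[0.945, 0.328, -0.001], [0.328, -0.945, -0.0], [-0.001, 0.0, -1.0]]
wrist_force: [-0.3, -0.7, -3.1]
gripper_width: 0.335
gripper_force: 30.0
```

Call:
move_arm(
  series=[
    {"grip": 0.0,"xyz": [0,0,1.5],"angular": [0,0,0]},
    {"grip": 0.0,"xyz": [0,0,3],"angular": [0,0,0]},
    {"grip": 0.0,"xyz": [0,0,4.5],"angular": [0,0,0]},
    {"grip": 0.0,"xyz": [0,0,5.8],"angular": [0,0,0]},
    {"grip": 0.0,"xyz": [0,0,5.8],"angular": [0,0,0]},
    {"grip": 0.0,"xyz": [0,0,5.8],"angular": [0,0,0]},
  ],
)

```text
time_s: 10.05
tcp_pos: [0.5715, 0.2185, 0.1467]
ee_rot: [[0.945, 0.328, -0.0], [0.328, -0.945, -0.0], [-0.0, 0.0, -1.0]]
wrist_force: [-0.4, 0.5, -3.2]
gripper_width: 0.339
gripper_force: 30.0
```

Call:
move_arm(
  series=[
    {"grip": 0.0,"xyz": [0,0,0.5],"angular": [0,0,0]},
    {"grip": 0.0,"xyz": [0,0,1.0],"angular": [0,0,0]},
    {"grip": 0.0,"xyz": [0,0,1.0],"angular": [0,0,0]},
    {"grip": 0.0,"xyz": [0,0,1.0],"angular": [0,0,0]},
  ],
)

```text
time_s: 10.45
tcp_pos: [0.5715, 0.2185, 0.1458]
ee_rot: [[0.945, 0.328, 0.0], [0.328, -0.945, 0.0], [0.0, -0.0, -1.0]]
wrist_force: [0.6, -0.6, -3.7]
gripper_width: 0.336
gripper_force: 30.0
```

Call:
move_arm(
  series=[
    {"grip": 0.0,"xyz": [0,0,0.4],"angular": [0,0,0]},
    {"grip": 0.0,"xyz": [0,0,0.8],"angular": [0,0,0]},
    {"grip": 0.0,"xyz": [0,0,0.8],"angular": [0,0,0]},
    {"grip": 0.0,"xyz": [0,0,0.8],"angular": [0,0,0]},
  ],
)

```text
time_s: 10.85
tcp_pos: [0.5714, 0.2184, 0.1456]
ee_rot: [[0.945, 0.328, 0.0], [0.328, -0.945, -0.0], [0.0, 0.0, -1.0]]
wrist_force: [-2.4, -0.6, 3.1]
gripper_width: 0.335
gripper_force: 30.0
```

Contact came at the expected height, so the lid is seated. Now I release the knob.

Call:
move_arm(
  series=[
    {"grip": 0.4,"xyz": [0,0,-0.3],"angular": [0,0,0]},
    {"grip": 0.6,"xyz": [0,0,-0.3],"angular": [0,0,0]},
    {"grip": 0.8,"xyz": [0,0,-0.3],"angular": [0,0,0]},
    {"grip": 0.8,"xyz": [0,0,-0.3],"angular": [0,0,0]},
    {"grip": 0.8,"xyz": [0,0,-0.3],"angular": [0,0,0]},
    {"grip": 0.8,"xyz": [0,0,-0.3],"angular": [0,0,0]},
    {"grip": 0.8,"xyz": [0,0,-0.3],"angular": [0,0,0]},
  ],
)

```text
time_s: 11.55
tcp_pos: [0.5715, 0.2185, 0.1452]
ee_rot: [[0.945, 0.328, 0.0], [0.328, -0.945, -0.0], [0.0, 0.0, -1.0]]
wrist_force: [-0.5, -0.5, -0.0]
gripper_width: 0.782
gripper_force: 0.0
```

Run:
```python
from h import *
snap('wrist','w7')
cv2.imwrite('pics/m7.png',cv2.resize(cv2.imread('pics/w7.png')[100:380,80:480],(800,560)))
```

```text
(no output)
```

View pics/m7.png

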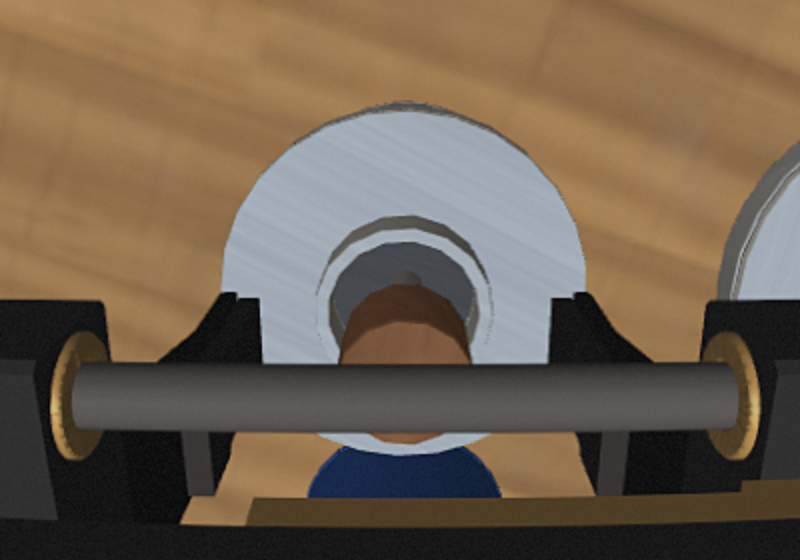

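The knob is free and the lids are seated level. The collar's centre (u about 405) matches the fingers' midpoint (405). I go down to the collar.

Call:
move_arm(
  series=[
    {"grip": 0.8,"xyz": [0,0,10],"angular": [0,0,0]},
    {"grip": 0.8,"xyz": [0,0,20],"angular": [0,0,0]},
    {"grip": 0.8,"xyz": [0,0,28],"angular": [0,0,0]},
    {"grip": 0.8,"xyz": [0,0,33],"angular": [0,0,0]},
    {"grip": 0.8,"xyz": [0,0,33],"angular": [0,0,0]},
    {"grip": 0.65,"xyz": [0,0,33],"angular": [0,0,0]},
    {"grip": 0.55,"xyz": [0,0,33],"angular": [0,0,0]},
    {"grip": 0.4,"xyz": [0,0,33],"angular": [0,0,0]},
    {"grip": 0.2,"xyz": [0,0,33],"angular": [0,0,0]},
    {"grip": 0.0,"xyz": [0,0,33],"angular": [0,0,0]},
  ],
)

```text
time_s: 12.6
tcp_pos: [0.5716, 0.2186, 0.1127]
ee_rot: [[0.945, 0.328, 0.001], [0.328, -0.945, 0.0], [0.001, -0.0, -1.0]]
wrist_force: [0.3, -0.1, 0.6]
gripper_width: 0.543
gripper_force: 30.0
```

Call:
move_arm(
  series=[
    {"grip": 0.0,"xyz": [0,0,0],"angular": [0,0,0]},
    {"grip": 0.0,"xyz": [0,0,0],"angular": [0,0,0]},
    {"grip": 0.0,"xyz": [0,0,0],"angular": [0,0,0]},
    {"grip": 0.0,"xyz": [0,0,0],"angular": [0,0,0]},
  ],
)

```text
time_s: 13.0
tcp_pos: [0.5716, 0.2186, 0.1126]
ee_rot: [[0.945, 0.328, 0.001], [0.328, -0.945, 0.0], [0.001, -0.0, -1.0]]
wrist_force: [-0.1, 0.8, 2.5]
gripper_width: 0.544
gripper_force: 30.0
```

The collar is gripped at about 47 mm. I lift straight up.

Call:
move_arm(
  series=[
    {"grip": 0.0,"xyz": [0,0,-4],"angular": [0,0,0]},
    {"grip": 0.0,"xyz": [0,0,-10],"angular": [0,0,0]},
    {"grip": 0.0,"xyz": [0,0,-20],"angular": [0,0,0]},
    {"grip": 0.0,"xyz": [0,0,-35],"angular": [0,0,0]},
    {"grip": 0.0,"xyz": [0,0,-55],"angular": [0,0,0]},
    {"grip": 0.0,"xyz": [0,0,-75],"angular": [0,0,0]},
    {"grip": 0.0,"xyz": [0,0,-95],"angular": [0,0,0]},
    {"grip": 0.0,"xyz": [0,0,-115],"angular": [0,0,0]},
    {"grip": 0.0,"xyz": [0,0,-130],"angular": [0,0,0]},
    {"grip": 0.0,"xyz": [0,0,-140],"angular": [0,0,0]},
  ],
)

```text
time_s: 14.0
tcp_pos: [0.5717, 0.2186, 0.2544]
ee_rot: [[0.945, 0.328, 0.002], [0.328, -0.945, 0.001], [0.003, -0.001, -1.0]]
wrist_force: [0.0, 0.9, -0.2]
gripper_width: 0.539
gripper_force: 30.0
```

Call:
move_arm(
  series=[
    {"grip": 0.0,"xyz": [0,0,0],"angular": [0,0,0]},
    {"grip": 0.0,"xyz": [0,0,0],"angular": [0,0,0]},
    {"grip": 0.0,"xyz": [0,0,0],"angular": [0,0,0]},
  ],
)

```text
time_s: 14.3
tcp_pos: [0.5709, 0.2182, 0.251]
ee_rot: [[0.945, 0.328, -0.002], [0.328, -0.945, -0.001], [-0.002, 0.0, -1.0]]
wrist_force: [-0.2, 0.8, -0.8]
gripper_width: 0.536
gripper_force: 30.0
```

Run:
```python
from h import *
snap('wrist','w8');snap('top','t8')
a=cv2.imread('pics/w8.png')[60:340,80:480];b=cv2.imread('pics/t8.png')[140:300,110:340]
cv2.imwrite('pics/m8.png',np.hstack([cv2.resize(a,(400,280)),cv2.resize(b,(400,280),interpolation=2)]))
```

```text
(no output)
```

View pics/m8.png

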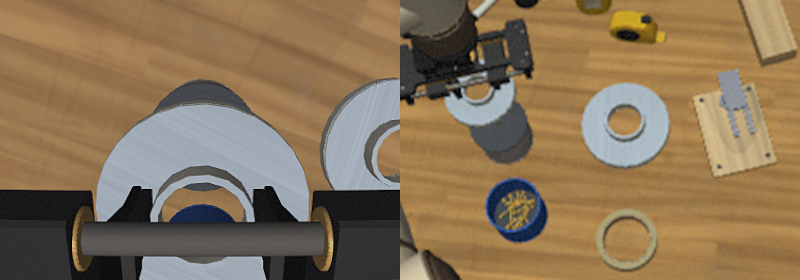

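The wrist view shows the outer lid held level, with the dark inner lid's flange visible on the tin behind it. The top view shows the empty fork, the dark inner lid still on the grey tin and nothing else moved. The job can be handed in.

```bash
python3 -c "
from station import r
print(r.finish_job())"
```

```text
the job is handed in; nothing more can be done
None
```

I handed the job in at about 14.4 s: the inner lid is seated in the grey tin, and the gripper is holding the outer lid level, about 65 mm above the inner lid's knob.

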